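# Bed down the trim strip on the wet test panel

## Task

Bed down the glued black trim strip on the sprung blue test panel: starting at its end by the green pot, run your fingertips along the top of the strip to its end by the red pot, pressing lightly on each of the seven white bands in turn, then come away clear. Press so that the panel gives a little, but never down to its stops. The blue paint is wet, so touch nothing of the panel but the strip, and leave the pots, bottles and other things as they stand.

Things in the scene. Friction and masses are not known exactly. Their poses are not given: they have to be found in the camera images.
- fixture: dark steel base of a sprung painting cradle, 220 x 270 x 12 mm, fixed to the table. Origin: centre of its underside, on the table; z up, y along the length of the panel, x across it. It carries the panel and its strip on springs (see joint cradle)
- cradle (a joint): how far the panel with its strip has sunk, m: 0 at rest (up), 0.020 at its stops. Springs push it back up: it begins to sink at about 0.5 N and sinks 2.5 mm for each further newton, straight down without tilting, wherever it is pressed
- strip: black trim strip, 18 mm wide, about 265 mm long, 10 mm proud of the paint; its top flat and level, 68 mm above the table while not pressed. Bowed like a wheel arch: centre line x = 45*cos(pi*y/216) - 22 mm, y from -124 to 124 mm. Seven white bands cross it. Origin: on the panel's top face above the fixture's origin, 10 mm below the strip's top; axes as the fixture's
- panel: freshly painted, wet blue test panel, 220 x 280 x 6 mm, level, its top face 58 mm above the table while not pressed; moves up and down with the cradle. Origin: centre of its underside; axes as the fixture's
- mark1 (a point): white band 1 of 7 on the strip (6 mm wide across the black strip): the point on the strip's centre line, on its top face; fixture frame y = -108 mm. End band on the fixture's -y side
- mark2 (a point): white band 2 of 7 on the strip (6 mm wide across the black strip): the point on the strip's centre line, on its top face; fixture frame y = -72 mm. Neighbouring bands are 36 to 43 mm apart
- mark3 (a point): white band 3 of 7 on the strip (6 mm wide across the black strip): the point on the strip's centre line, on its top face; fixture frame y = -36 mm. Neighbouring bands are 36 to 43 mm apart
- mark4 (a point): white band 4 of 7 on the strip (6 mm wide across the black strip): the point on the strip's centre line, on its top face; fixture frame y = 0 mm. Neighbouring bands are 36 to 43 mm apart
- mark5 (a point): white band 5 of 7 on the strip (6 mm wide across the black strip): the point on the strip's centre line, on its top face; fixture frame y = 36 mm. Neighbouring bands are 36 to 43 mm apart
- mark6 (a point): white band 6 of 7 on the strip (6 mm wide across the black strip): the point on the strip's centre line, on its top face; fixture frame y = 72 mm. Neighbouring bands are 36 to 43 mm apart
- mark7 (a point): white band 7 of 7 on the strip (6 mm wide across the black strip): the point on the strip's centre line, on its top face; fixture frame y = 108 mm. End band on the fixture's +y side
- green_pot: small loose green screw-top pot, 42 mm across, 50 mm high, standing on the table with its centre about 50 to 80 mm from one end of the strip; marks the end to start at (it may be either end). Origin: centre of its underside; z up
- red_pot: small loose red screw-top pot, 42 mm across, 50 mm high, standing on the table with its centre about 50 to 80 mm from one end of the strip; marks the end to finish at. Origin: centre of its underside; z up
- cup: loose white mixing cup, 60 mm across the rim, 60 mm high, on the far side of the cradle. Origin: centre of its underside
- spatula: loose spatula, 170 mm long, lying on the table on the robot's side of the cradle. Its x axis runs along it, handle to -x
- white_bottle: loose white bottle, 60 mm across, 150 mm high, at the right. Origin: centre of its underside
- blue_bottle: loose blue bottle with white cap, 60 mm across, 160 mm high, at the left. Origin: centre of its underside
- tin: loose steel paint tin with yellow label, 86 mm across, 100 mm high, at the right. Origin: centre of its underside
- amber_jar: loose amber jar with black lid, 60 mm across, 80 mm high, at the left. Origin: centre of its underside

How it is judged:
On the way, in this order (a step that is already met when the one before it is completed fails the run):
1. a fingertip presses on the strip at the first white band, counted from the green pot (contact force between the fingers and strip above 0.3 N and ((horizontal distance between green_pot and mark1 below 0.13 m and horizontal distance between the grasp point and mark1 below 0.016 m) or (horizontal distance between green_pot and mark7 below 0.13 m and horizontal distance between the grasp point and mark7 below 0.016 m))), for 0.06 s.
2. a fingertip presses on the strip at the second white band, counted from the green pot (contact force between the fingers and strip above 0.3 N and ((horizontal distance between green_pot and mark1 below 0.13 m and horizontal distance between the grasp point and mark2 below 0.016 m) or (horizontal distance between green_pot and mark7 below 0.13 m and horizontal distance between the grasp point and mark6 below 0.016 m))), for 0.06 s.
3. a fingertip presses on the strip at the third white band, counted from the green pot (contact force between the fingers and strip above 0.3 N and ((horizontal distance between green_pot and mark1 below 0.13 m and horizontal distance between the grasp point and mark3 below 0.016 m) or (horizontal distance between green_pot and mark7 below 0.13 m and horizontal distance between the grasp point and mark5 below 0.016 m))), for 0.06 s.
4. a fingertip presses on the strip at the middle (fourth) white band, counted from the green pot (contact force between the fingers and strip above 0.3 N and ((horizontal distance between green_pot and mark1 below 0.13 m and horizontal distance between the grasp point and mark4 below 0.016 m) or (horizontal distance between green_pot and mark7 below 0.13 m and horizontal distance between the grasp point and mark4 below 0.016 m))), for 0.06 s.
5. a fingertip presses on the strip at the fifth white band, counted from the green pot (contact force between the fingers and strip above 0.3 N and ((horizontal distance between green_pot and mark1 below 0.13 m and horizontal distance between the grasp point and mark5 below 0.016 m) or (horizontal distance between green_pot and mark7 below 0.13 m and horizontal distance between the grasp point and mark3 below 0.016 m))), for 0.06 s.
6. a fingertip presses on the strip at the sixth white band, counted from the green pot (contact force between the fingers and strip above 0.3 N and ((horizontal distance between green_pot and mark1 below 0.13 m and horizontal distance between the grasp point and mark6 below 0.016 m) or (horizontal distance between green_pot and mark7 below 0.13 m and horizontal distance between the grasp point and mark2 below 0.016 m))), for 0.06 s.
7. a fingertip presses on the strip at the last white band, counted from the green pot (contact force between the fingers and strip above 0.3 N and ((horizontal distance between green_pot and mark1 below 0.13 m and horizontal distance between the grasp point and mark7 below 0.016 m) or (horizontal distance between green_pot and mark7 below 0.13 m and horizontal distance between the grasp point and mark1 below 0.016 m))), for 0.06 s.
At the end, for the whole second after the job is handed in: All seven bands pressed in order, green to red (over 0.3 N on the strip, TCP within 16 mm of the band from above); panel back up (sunk under 2 mm), nothing touching strip or panel, every loose thing at rest, standing as before, within 20 mm of its first place (value of joint cradle below 0.002 m and contact force between anything else and strip below 0.1 N and contact force between anything else and panel below 0.1 N and distance of each of green_pot, red_pot, cup, spatula, white_bottle, blue_bottle, tin, amber_jar from where it was at the start of the episode below 0.02 m and linear speed of each of green_pot, red_pot, cup, spatula, white_bottle, blue_bottle, tin, amber_jar below 0.02 m/s and angle between each of green_pot, red_pot, cup, white_bottle, blue_bottle, tin, amber_jar's own z axis and vertical below 0.35 rad).
It fails at once if the green or the red pot is pushed or lifted more than 20 mm, or upset ((distance of green_pot from where it was at the start of the episode above 0.02 m or angle between green_pot's own z axis and vertical above 0.35 rad) or (distance of red_pot from where it was at the start of the episode above 0.02 m or angle between red_pot's own z axis and vertical above 0.35 rad)).
It fails at once if another loose thing is pushed or lifted more than 20 mm, or upset ((distance of cup from where it was at the start of the episode above 0.02 m or angle between cup's own z axis and vertical above 0.35 rad) or distance of spatula from where it was at the start of the episode above 0.02 m or (distance of white_bottle from where it was at the start of the episode above 0.02 m or angle between white_bottle's own z axis and vertical above 0.35 rad) or (distance of blue_bottle from where it was at the start of the episode above 0.02 m or angle between blue_bottle's own z axis and vertical above 0.35 rad) or (distance of tin from where it was at the start of the episode above 0.02 m or angle between tin's own z axis and vertical above 0.35 rad) or (distance of amber_jar from where it was at the start of the episode above 0.02 m or angle between amber_jar's own z axis and vertical above 0.35 rad)).
It fails at once if the wet painted face of the panel is touched (more than 0.2 N) (contact force between any of the fingers, the arm and panel above 0.2 N).
It fails at once if the panel is pushed down to its stops (sunk more than 19 mm) (value of joint cradle above 0.019 m).
It fails at once if the strip is pushed with more than 25 N from any side (contact force between the fingers and strip above 25 N).
It also fails if it takes over 45 s, if anything falls off the work surface, if the arm or the gripper's body presses on something with over 40 N, if the wrist force passes 120 N, or if a joint passes its speed limit or range.

## Robot

A 7-joint arm with a two-finger parallel gripper is mounted at the origin on the work surface. World frame = base frame: x ahead of the robot, y to its left, z up, the work surface at z = 0. Lengths are in m, angles in rad, forces in N, time in s.
With the tool pointing down it reaches from about 0.35 to 0.9 m from the base axis. Payload 8.1 kg.
Tool frame: the origin (TCP) lies between the finger pads, 19 mm behind the fingertips; this is the grasp point; z points along the fingers, y is the line along which they close (so a half turn about z gives the same grasp; the last joint's range is limited). The gripper opens to 92 mm and grips with 3 to 60 N. Pads are 19 mm wide; open, the fingers measure 130 mm over their backs; the gripper's body (75 mm by 190 mm) begins 47 mm behind the grasp point.
Start: joints at [-1.42, 0.434, 0.025, 1.573, -0.012, 1.134, -0.075], TCP at [0.157, 0.605, 0.246] pointing down, gripper open.
Joint ranges: [-2.62, 2.62], [-0.44, 2.09], [-1.27, 1.32], [0.08, 2.57], [-1.32, 4.46], [0.12, 2], [-2.74, 2.74]. Speed limits (rad/s): [2.22, 2.22, 3.01, 3.01, 3.14, 3.14, 3.14].

## Interface

Orientations are given as a rotation vector (axis times angle).
In Python, from cell import observe, imaging, arm gives the robot as it stands.
- The arm moves only by the tool apply_moves, never from a script. Its argument "commands" is a list of rows, each a list of 5 numbers: the opening in per cent of the stroke, from 0 (shut) to 100 (fully open), then the shift along the world's x, y, z in units of 0.06 m (1.0 is 0.06 m), then the turn about the world's z in units of 0.5 rad (1.0 is 0.5 rad). A call has 1 to 12 rows; each row shifts and turns the commanded pose from where the row before left it; what a row does not reach is not made up. A row lasts 1/8 s, in which the tool goes at most 62.5 mm and 10.7 degrees, less where a joint would pass 70% of its speed; a pose out of reach is approached as far as the arm can. A call with a number of a shift or a turn outside -1 to 1 is refused whole. A call with a gripper value outside its range is refused whole. The fingers move at their own pace and stop on an object; "newtons" is the grip in N (left out, the last holds). Time passes only in rows, so rows that do not move let the fingers close. It gives the time, the measured TCP pose, the force, the opening and the grip force at its end, in the units of the state.
- observe(): the state, without advancing time (a new reading comes with each control period).
- imaging.get_image(name): name is "scene" or "top" or "wrist"; returns (picture, depth): 420x560x3 uint8, red, green, blue; 420x560 float32, m along the optical axis (not along the pixel's ray), 0 where there is no reading.
- imaging.camera_params(name): a dict with "camera_matrix" (3x3 intrinsics, pixels), "origin" and "rotation" of the camera in the world; the wrist camera has in their place "tool_from_camera" (4x4, takes a point from camera to tool coordinates, whose origin is the TCP and whose axes are the flange's). Camera axes: x right, y up, looking along -z (the intrinsics and any distortion apply to the point x, -y, -z); pixel columns grow to the right and rows downward; lengths in m; the calibration is good to about 2 mm. A picture is of the moment at which its call begins: read the wrist's pose just before it. camera_params takes no time and is no camera call.
- arm.sign_off(): hands the job in; it is judged then, once.
The state is a dict: "clock": time; "joints": joint angles; "dq": joint speeds; "joint_efforts": joint torques, N m; "position": TCP position; "ee_rot": TCP orientation; "force": force on the tool from outside, world axes, zero at the start; "ft_torque": the same for the moment, N m; "width": opening from 0.0 (shut) to 1.0 (fully open); "gripper_force": force on a finger pad.
Only numpy, scipy, OpenCV 4.12 (cv2) and the standard library are available. Lean on these libraries where they do the work, as an engineer would, in place of code of your own. Each camera call takes 0.05 s, during which the arm holds its last target. There are 200 camera calls.

## Working session

There is one attempt and no reset: what is moved stays moved. The work goes in short steps, Python scripts to look and compute and a tool call to move; the robot and the scene stay as the last step left them, time stands still between calls to the robot, and variables do not carry over. Pictures are saved under pics/ and viewed, at most 10 in all, crops included, and the job is handed in when it is done.

Besides the shell and the picture viewer there is one more tool, called after "Request:" as name(argument=value, ...), one argument or row to a line, values as JSON. apply_moves: Moves the arm, as the interface text tells. Its arguments: {"type":"object","properties":{"commands":{"type":"array"},"newtons":{"type":"number"}},"required":["commands"]}

```bash
mkdir -p pics
cat > h.py <<'E'
import numpy as np, cv2
from cell import observe, imaging, arm
def world(name,d):
    p=imaging.camera_params(name);K=np.array(p["camera_matrix"]);R=np.array(p["rotation"]);o=np.array(p["origin"])
    v,u=np.mgrid[0:d.shape[0],0:d.shape[1]]
    c=np.stack([(u-K[0,2])/K[0,0]*d,-(v-K[1,2])/K[1,1]*d,-d],-1)
    return c@R.T+o
E
python3 - <<'E'
from h import *
for n in("top","scene"):
    im,d=imaging.get_image(n); cv2.imwrite(f"pics/{n}0.png",im[...,::-1]); np.savez(f"{n}0.npz",im=im,d=d)
    print({k:np.round(v,3).tolist() if not isinstance(v,str) else v for k,v in imaging.camera_params(n).items()})
s=observe();print(s)
E
```

```text
{'camera_matrix': [[389.364, 0.0, 285.697], [0.0, 389.364, 208.702], [0.0, 0.0, 1.0]], 'origin': [0.328, -0.026, 1.372], 'rotation': [0.159, -0.16, -1.618]}
{'camera_matrix': [[450.176, 0.0, 277.405], [0.0, 450.176, 205.637], [0.0, 0.0, 1.0]], 'origin': [1.297, 0.255, 1.102], 'rotation': [0.402, 0.609, 1.852]}
{'clock': 0.1, 'joints': array([-1.41958204,  0.43515526,  0.02495773,  1.57400571, -0.01160481,
        1.13400957, -0.07511517]), 'dq': array([-0.00047459, -0.00117222, -0.00087005, -0.00295461, -0.00079757,
        0.00112068, -0.00121511]), 'joint_efforts': array([ 3.21474930e-03, -6.69118166e+01,  9.88151059e-01, -3.15141320e+01,
       -6.04384742e-02,  3.74350639e-02,  8.82184941e-05]), 'position': array([0.15686538, 0.60454237, 0.24482219]), 'ee_rot': array([-3.97725759e-01, -3.11625120e+00,  2.24868197e-03]), 'force': array([-0.30945375, -0.03735658,  0.47660296]), 'ft_torque': array([0.05667454, 0.03106816, 0.00750577]), 'gripper_force': 0.0, 'width': 1.000661012427482}
```

View pics/top0.png

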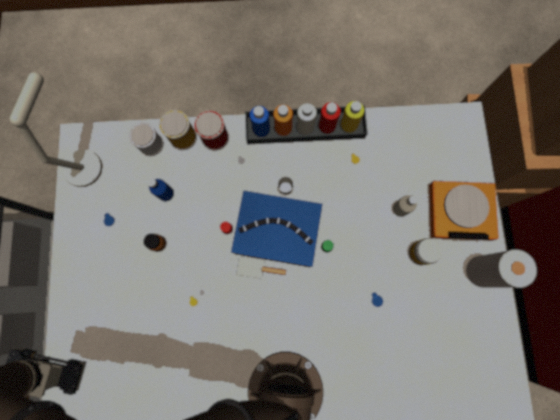

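View pics/scene0.png

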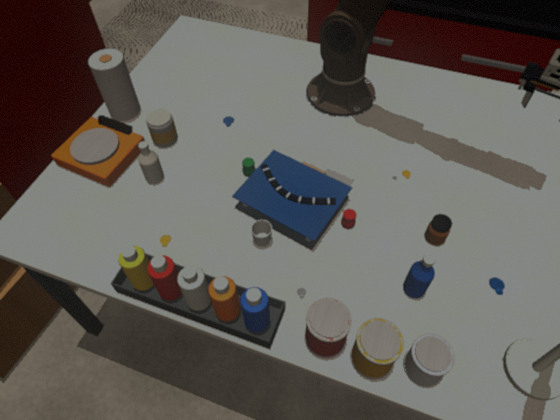

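The top view shows the green pot at (327,245) at the right end of the strip and the red pot at (226,227) at its left end. The cup is beyond the cradle at (286,186) and the spatula on the near side at (265,270). Next I fit the fixture pose.

```bash
cat >> h.py <<'E'
from scipy.spatial.transform import Rotation as Ro
from scipy.optimize import least_squares
def cam(name,s=None):
    p=imaging.camera_params(name);K=np.array(p["camera_matrix"])
    if "rotation" in p: return K,Ro.from_rotvec(p["rotation"]).as_matrix(),np.array(p["origin"])
    T=np.array(p["tool_from_camera"]);R=Ro.from_rotvec(s["ee_rot"]).as_matrix()
    return K,R@T[:3,:3],R@T[:3,3]+s["position"]
def toplane(c,uv,z):
    K,R,o=c;uv=np.atleast_2d(uv).astype(float)
    r=np.c_[(uv[:,0]-K[0,2])/K[0,0],-(uv[:,1]-K[1,2])/K[1,1],-np.ones(len(uv))]@R.T
    return o+r*((z-o[2])/r[:,2])[:,None]
def pix(c,P):
    K,R,o=c;q=(np.atleast_2d(P)-o)@R
    return np.c_[K[0,2]+K[0,0]*q[:,0]/-q[:,2],K[1,2]-K[1,1]*q[:,1]/-q[:,2]]
def marks(x,y,a):
    Y=np.arange(-108,109,36)/1e3;X=.045*np.cos(np.pi*Y/.216)-.022
    c,s=np.cos(a),np.sin(a); return np.c_[x+c*X-s*Y,y+s*X+c*Y,np.full(7,.068)]
E
python3 - <<'E'
from h import *
f=np.load("top0.npz");im,d=f["im"],f["d"];c=cam("top")
hsv=cv2.cvtColor(im,cv2.COLOR_RGB2HSV)
m=((hsv[...,0]>100)&(hsv[...,0]<125)&(hsv[...,1]>130)).astype(np.uint8)
m[:170]=0;m[:,:222]=0;m[:,335:]=0;m[285:]=0
cs=max(cv2.findContours(m,0,2)[0],key=cv2.contourArea)
b=cv2.boxPoints(cv2.minAreaRect(cs));P=toplane(c,b,.058);print(b.round(),P.round(3),np.linalg.norm(np.diff(P,axis=0),axis=1))
for n,uv in dict(green=(327,245),red=(226,227)).items(): print(n,toplane(c,uv,.05).round(3), d[uv[1],uv[0]])
g=(im[190:280,225:340]);cv2.imwrite("pics/crop0.png",cv2.resize(g[...,::-1],None,fx=6.5,fy=6.5,interpolation=cv2.INTER_CUBIC))
ctr=P.mean(0);print(ctr)
E
```

```text
[[232. 252.]
 [242. 191.]
 [321. 205.]
 [311. 266.]] [[ 0.456  0.155  0.058]
 [ 0.667  0.114  0.058]
 [ 0.604 -0.157  0.058]
 [ 0.398 -0.107  0.058]] [0.21426758 0.27779784 0.21249959]
green [[ 0.465 -0.167  0.05 ]] 1.319807
red [[0.545 0.174 0.05 ]] 1.3453127
[0.53129601 0.00112466 0.058     ]
```

View pics/crop0.png

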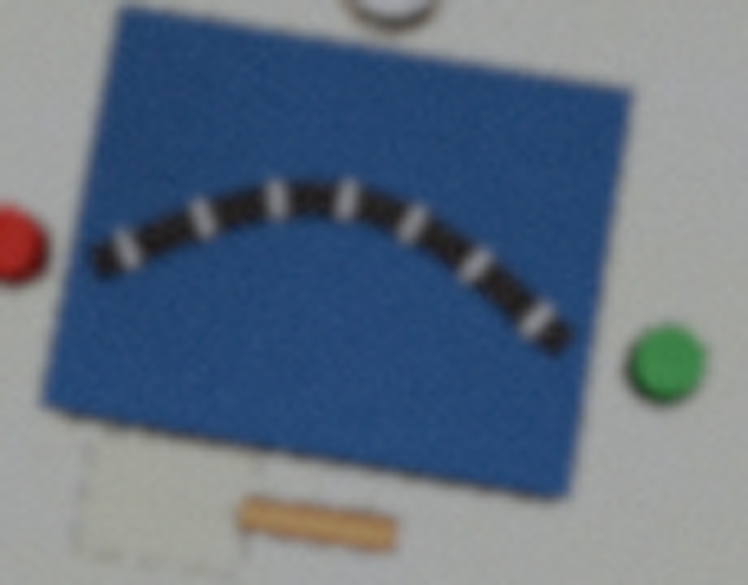

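The crop shows the bands, from red to green, at about (127,250), (204,218), (277,200), (346,200), (412,223), (475,266) and (536,318). The bow bulges toward world +x, so mark1 is at the green end.

Run:
```python
from h import *
c=cam("top")
uv=np.array([(536,318),(475,266),(412,223),(346,200),(277,200),(204,218),(127,250)])
uv=(uv+.5)/6.5-.5+[225,190]
M=toplane(c,uv,.068)
r=least_squares(lambda p:(marks(*p)-M)[:,:2].ravel(),[.53,0,.2])
print(r.x,np.abs(r.fun).max()); print(marks(*r.x).round(4)); 
p=imaging.camera_params("wrist");print(np.round(p["tool_from_camera"],3),np.round(p["camera_matrix"],0))
```

```text
[ 5.32972765e-01  2.30198083e-04 -2.23013428e-01] 0.0006094884322586092
[[ 0.4876 -0.1002  0.068 ]
 [ 0.5175 -0.0701  0.068 ]
 [ 0.5416 -0.0386  0.068 ]
 [ 0.5554 -0.0049  0.068 ]
 [ 0.5575  0.0316  0.068 ]
 [ 0.5494  0.0703  0.068 ]
 [ 0.5354  0.1104  0.068 ]]
[[ 0.001  0.964  0.264  0.072]
 [ 1.    -0.    -0.001  0.   ]
 [-0.001  0.264 -0.964 -0.139]
 [ 0.     0.     0.     1.   ]] [[332.   0. 279.]
 [  0. 332. 212.]
 [  0.   0.   1.]]
```

Request:
apply_moves(
  commands=[
    [0,0.46,-0.98,0,0],
    [0,0.46,-0.98,0,0],
    [0,0.46,-0.98,0,0],
    [0,0.46,-0.98,0,0],
    [0,0.46,-0.98,0,0],
    [0,0.46,-0.98,0,0],
    [0,0.46,-0.98,0,0],
    [0,0.46,-0.98,0,0],
    [0,0.46,-0.98,0,0],
    [0,0.3,-0.98,0,0],
    [0,0.1,-0.3,0,0],
    [0,0,0,0,0],
  ],
  newtons=10,
)

```text
clock: 1.6
position: [0.42, 0.0175, 0.2454]
ee_rot: [-0.403, -3.115, 0.0]
force: [-0.4, 0.7, 0.1]
width: 0.002
gripper_force: 0.0
```

Run:
```python
from h import *
s=observe();im,d=imaging.get_image("wrist");c=cam("wrist",s)
pr=pix(c,marks(.53297,.00023,-.22301));print(pr.round(1))
np.savez("w.npz",im=im,pos=s["position"],rot=s["ee_rot"])
big=cv2.resize(im,(800,600),interpolation=cv2.INTER_CUBIC)[...,::-1].copy()
for q in pr: cv2.drawMarker(big,tuple(int(v) for v in (q+.5)*800/560-.5),(0,0,255),0,8,1)
cv2.imwrite("pics/w0.png",big);print(s["position"],s["force"])
```

```text
[[186.3 285.3]
 [222.2 303.3]
 [256.6 315.8]
 [290.  319.7]
 [323.2 313.8]
 [357.  299.2]
 [392.1 278.9]]
[0.41997695 0.0175307  0.24542379] [-0.40832069  0.69873233  0.08898536]
```

View pics/w0.png

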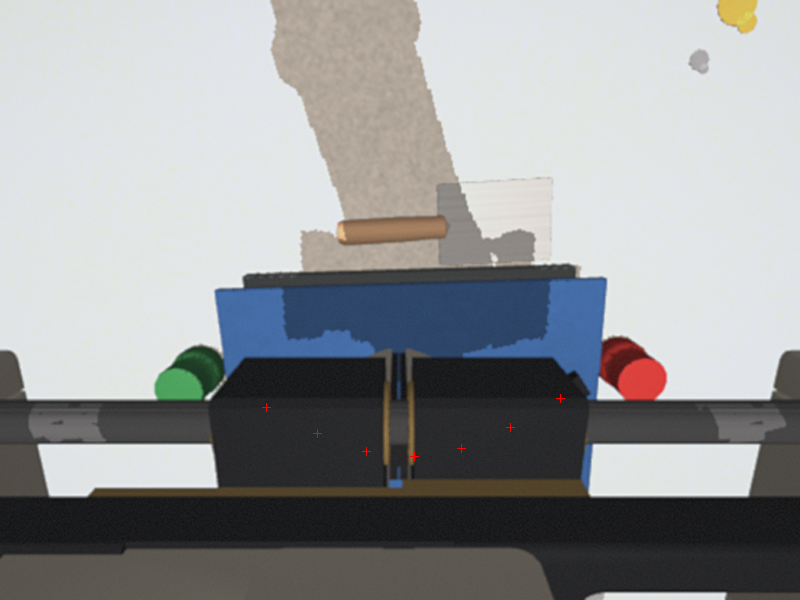

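The wrist view shows the gripper hiding the strip, with only the near panel edge, the spatula and the pots visible. I shift the tool +x for a clear view.

Request:
apply_moves(
  commands=[
    [0,0.8,0,0,0],
    [0,0.8,0,0,0],
    [0,0.8,0,0,0],
    [0,0,0,0,0],
    [0,0,0,0,0],
  ],
)

```text
clock: 2.28
position: [0.563, 0.0202, 0.2449]
ee_rot: [-0.395, -3.115, 0.0]
force: [0.7, 0.5, -0.3]
width: 0.007
gripper_force: 0.0
```

Run:
```python
from h import *
s=observe();im,d=imaging.get_image("wrist");c=cam("wrist",s)
pr=pix(c,marks(.53297,.00023,-.22301));print(pr.round(1))
np.savez("w.npz",im=im,pos=s["position"],rot=s["ee_rot"])
x0,y0=(pr.min(0)-40).astype(int).clip(0);x1,y1=(pr.max(0)+40).astype(int);k=2.5
big=cv2.resize(im[y0:y1,x0:x1],None,fx=k,fy=k,interpolation=cv2.INTER_CUBIC)[...,::-1].copy()
for q in pr: cv2.drawMarker(big,tuple(int(v) for v in (q-[x0,y0]+.5)*k-.5),(0,0,255),0,8,1)
cv2.imwrite("pics/w1.png",big);print(s["position"],s["force"],x0,y0,big.shape)
```

```text
[[134.3 152.6]
 [175.1 175.2]
 [214.  191. ]
 [251.3 196.1]
 [288.2 188.9]
 [325.5 170.9]
 [364.1 145.9]]
[0.56303371 0.02021614 0.24488436] [ 0.69076516  0.53929916 -0.31233607] 94 105 (328, 775, 3)
```

View pics/w1.png

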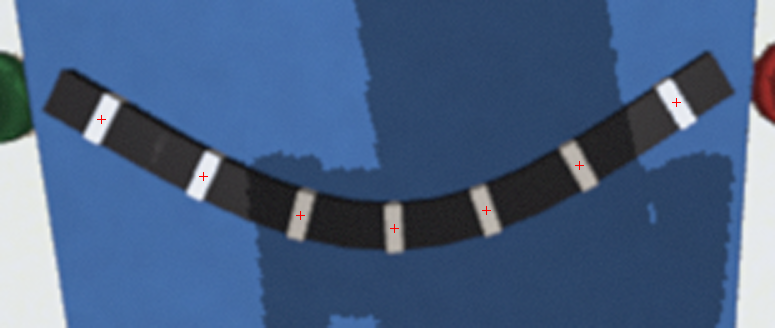

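The wrist view shows all seven predicted points landing on the white bands within about 1 mm, so the pose is confirmed. I move over band 1.

Request:
apply_moves(
  commands=[
    [0,-0.42,-0.67,0,0],
    [0,-0.42,-0.67,0,0],
    [0,-0.42,-0.67,0,0],
    [0,0,0,0,0],
    [0,0,0,-0.7,0],
    [0,0,0,-0.6,0],
    [0,0,0,-0.6,0],
    [0,0,0,-0.3,0],
    [0,0,0,0,0],
    [0,0,0,0,0],
  ],
)

```text
clock: 3.58
position: [0.4888, -0.101, 0.1144]
ee_rot: [0.396, 3.115, 0.001]
force: [0.7, -0.2, 0.2]
width: 0.003
gripper_force: 0.0
```

Request:
apply_moves(
  commands=[
    [0,0,0,-0.3,0],
    [0,0,0,-0.12,0],
    [0,0,0,-0.1,0],
    [0,0,0,0,0],
    [0,0,0,0,0],
  ],
)

```text
clock: 4.2
position: [0.4886, -0.1014, 0.0827]
ee_rot: [0.397, 3.116, 0.001]
force: [-0.3, 1.5, 2.5]
width: 0.008
gripper_force: 1.1
```

Contact at about 2.5 N. Now I stroke along to band 4.

Request:
apply_moves(
  commands=[
    [0,0.12,0.13,0,0],
    [0,0.12,0.13,0,0],
    [0,0.12,0.13,0,0],
    [0,0.12,0.13,0,0],
    [0,0,0,0,0],
  ],
)

```text
clock: 4.82
position: [0.5183, -0.0691, 0.0823]
ee_rot: [0.395, 3.116, 0.001]
force: [0.8, 1.2, 2.2]
width: 0.006
gripper_force: 1.2
```

Request:
apply_moves(
  commands=[
    [0,0.1,0.13,0,0],
    [0,0.1,0.13,0,0],
    [0,0.1,0.13,0,0],
    [0,0.1,0.13,0,0],
    [0,0,0,0,0],
  ],
)

```text
clock: 5.45
position: [0.5421, -0.0379, 0.0823]
ee_rot: [0.395, 3.116, 0.001]
force: [0.4, 0.6, 2.7]
width: 0.003
gripper_force: 1.2
```

Request:
apply_moves(
  commands=[
    [0,0.07,0.14,0,0],
    [0,0.06,0.14,0,0],
    [0,0.05,0.14,0,0],
    [0,0.04,0.13,0,0],
    [0,0,0,0,0],
  ],
)

```text
clock: 6.08
position: [0.5548, -0.0048, 0.0823]
ee_rot: [0.395, 3.116, 0.001]
force: [0.8, 1.5, 1.8]
width: 0.004
gripper_force: 1.2
```

Request:
apply_moves(
  commands=[
    [0,0.02,0.15,0,0],
    [0,0.01,0.15,0,0],
    [0,0,0.15,0,0],
    [0,0,0.15,0,0],
    [0,0,0,0,0],
  ],
)

```text
clock: 6.7
position: [0.5561, 0.0314, 0.0823]
ee_rot: [-0.395, -3.116, -0.001]
force: [-1.4, 1.0, 2.4]
width: 0.008
gripper_force: 1.2
```

Request:
apply_moves(
  commands=[
    [0,-0.01,0.16,0,0],
    [0,-0.02,0.16,0,0],
    [0,-0.04,0.16,0,0],
    [0,-0.04,0.16,0,0],
    [0,0,0,0,0],
  ],
)

```text
clock: 7.32
position: [0.5491, 0.0699, 0.0822]
ee_rot: [-0.395, -3.116, -0.001]
force: [0.6, 1.7, 1.9]
width: 0.009
gripper_force: 1.2
```

Request:
apply_moves(
  commands=[
    [0,-0.05,0.17,0,0],
    [0,-0.06,0.17,0,0],
    [0,-0.06,0.17,0,0],
    [0,-0.06,0.16,0,0],
    [0,0,0,0,0],
    [0,0,0,0,0],
  ],
)

```text
clock: 8.07
position: [0.5355, 0.1089, 0.0823]
ee_rot: [-0.397, -3.116, -0.001]
force: [-0.5, 0.9, 2.6]
width: 0.009
gripper_force: 1.2
```

Band 7 is pressed. I lift clear gently and let things settle.

Request:
apply_moves(
  commands=[
    [0,0,0,0.06,0],
    [0,0,0,0.1,0],
    [0,0,0,0.4,0],
    [0,0,0,0.6,0],
    [0,0,0,0.6,0],
    [0,0,0,0.5,0],
    [0,0,0,0,0],
    [0,0,0,0,0],
    [0,0,0,0,0],
    [0,0,0,0,0],
  ],
)

```text
clock: 9.32
position: [0.5354, 0.1082, 0.2172]
ee_rot: [-0.398, -3.115, 0.001]
force: [0.4, -0.7, -0.3]
width: 0.007
gripper_force: 0.0
```

Run:
```python
from h import *
im,_=imaging.get_image("scene"); cv2.imwrite("pics/end.png",im[...,::-1])
```

```text
(no output)
```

View pics/end.png

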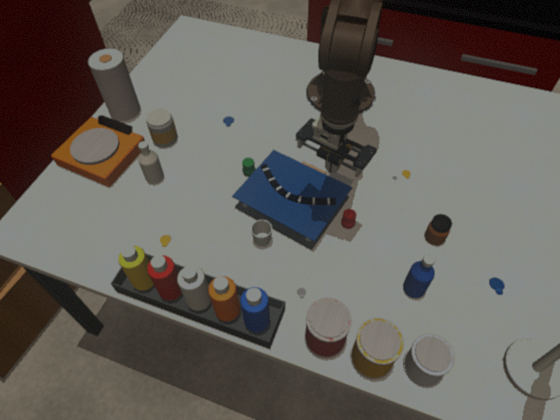

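The arm is clear of the panel. The pots at (249,166) and (349,217), the cup and the bottles stand where they were.

```bash
python3 -c "
from cell import arm
print(arm.sign_off())"
```

```text
the job is handed in; nothing more can be done
None
```

I ran the fingertips along the strip from the green pot to the red pot, pressing all seven bands at about 2–2.7 N (roughly 5 mm of panel give), then lifted clear with the other things seen still in place, and handed the job in; the hand-in returned no verdict.

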